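# Hitch the draw hook to the tray shuttle and draw the tray out of the optics tester

### The arm

A 6-joint arm with a two-finger parallel gripper is mounted at the origin on the work surface. World frame = base frame: x ahead of the robot, y to its left, z up, the work surface at z = 0. Lengths are in m, angles in rad, forces in N, time in s.
With the tool pointing down it reaches from about 0.3 to 0.775 m from the base axis. Payload 14.6 kg.
Tool frame: the origin (TCP) lies midway between the tips of the shut fingers; the grasp point (between the pads) lies 19 mm behind it (ctrl.hold_point_z is the distance from the TCP to the grasp point, in m); z points along the fingers, x is the direction in which the jaws open and shut, and the axes are right-handed (so a half turn about z gives the same grasp; the last joint's range is limited). The gripper opens to 94 mm and grips with 3 to 60 N. Pads are 16 mm wide; open, the fingers measure 119 mm over their backs; the gripper's body (75 mm by 177 mm) begins 78 mm behind the grasp point.
Start: joints at [1.165, 0.3, 1.521, -0, 1.321, -0.067], TCP at [0.183, 0.519, 0.205] pointing down, gripper open.
Joint ranges: [-3.03, 3.03], [-0.79, 2.21], [0.23, 2.52], [-1.04, 4.18], [0, 3.07], [-2.55, 2.55]. Speed limits (rad/s): [2.22, 2.22, 2.57, 3.14, 3.14, 3.14].

### API

Orientations are given as [roll, pitch, yaw] about the fixed x, y, z axes, in that order (R = Rz(yaw) Ry(pitch) Rx(roll)).
In Python, from station import ctrl, viewer, ticket, nets gives the robot as it stands.
- The arm moves only by the tool carry_out, never from a script. Its argument "commands" is one flat list of numbers, 7 for each row, row after row: the closure, from -1 (fully open) to 1 (shut), so that 0 is half open, then the shift along the world's x, y, z in cm, then the turn, a rotation vector about the world's x, y, z in rad. In form: [gripper, tx, ty, tz, ax, ay, az, gripper, tx, ty, tz, ax, ay, az, ...]. A call has 1 to 12 rows; each row is the pose to reach, as a shift and turn from the pose measured when the call began; what a row does not reach only later rows make up. A row lasts 1/12 s, in which the tool goes at most 41.7 mm and 7.16 degrees, less where a joint would pass 70% of its speed; a pose out of reach is approached as far as the arm can. A call with a gripper value outside its range is refused whole. The fingers move at their own pace and stop on an object; "force" is the grip in N (left out, the last holds). Time passes only in rows, so rows that repeat a pose let the fingers close. It gives the time, the measured TCP pose, the force and the opening at its end, in the units of the state.
- ctrl.get_obs(): the state, without advancing time (a new reading comes with each control period).
- viewer.camera(name): name is "scene" or "top"; returns (picture, depth): 420x560x3 uint8, blue, green, red; 420x560 float32, m along the optical axis (not along the pixel's ray), 0 where there is no reading.
- viewer.camera_info(name): a dict with "fx", "fy", "cx", "cy" (pixels), "D" ([k1, k2, p1, p2, k3] as OpenCV has them; the pictures are not rectified), "R" (3x3) and "t" (3): a world point X has camera coordinates R X + t. Camera axes: x right, y down, z forward; pixel columns grow to the right and rows downward; lengths in m; the calibration is good to about 2 mm. A picture is of the moment at which its call begins. camera_info takes no time and is no camera call.
- ticket.hand_in(): hands the job in, once; it reports no verdict.
Trained networks look in the newest picture that a camera, given by its name, has taken for a name from the list of things; names that differ only in an ending like _2 or _b are one class to them, and where a whole thing is asked for, a point or a joint stands for the part that bears it (a point fixed in the world has none). Each returns a list of dicts, best first, with "confidence" (0 to 1); they miss things now and then, are a little off and sometimes report something else, mostly with a low value. They report only what shows in the picture. A call takes as long as a camera call. They do not tell look-alikes from the thing itself.
- nets.silhouettes(camera, thing): "region" (420x560 bool, what is visible of it) and "extent" ([left, top, right, bottom] in pixels, round what is visible of it).
The state is a dict: "time_s": time; "qpos": joint angles; "joint_vel": joint speeds; "tau": joint torques, N m; "ee_pos": TCP position; "eef_rot": TCP orientation; "force": force on the tool from outside, world axes, zero at the start; "moment": the same for the moment, N m; "grip_width": finger opening in m.
Only numpy, scipy, OpenCV 4.12 (cv2) and the standard library are available. Lean on these libraries where they do the work, as an engineer would, in place of code of your own. Each camera call takes 0.05 s, during which the arm holds its last target. There are 200 camera calls.

### The job

Take the draw hook with the orange grip, bring it down onto the tester's bed and ease its mouth onto the shuttle's tow pin until the red latch gives way and snaps shut behind the pin; the shuttle rolls back to its rear stop first, so push on gently until you feel that, and ram nothing. Then, with the hook, draw the shuttle out until its pin has passed the yellow line on the bed, and let go, leaving the hook lying flat on the bed, latched on the pin. Keep the robot off the shuttle and its tray, and leave the jar, the spare tray and the screwdriver where they are.

Things in the scene. Friction and masses are not known exactly. Their poses are not given: they have to be found in the camera images.
- bench: Fixed tester. Aluminium bed plate 130 mm wide, 12 mm thick, x = -305 to +245 mm of its frame. Origin: under the plate, on its centre line; x points inwards along the bed, -x is the draw-out way, z up. A black bridge 192 mm high (camera to 242 mm) crosses at x = 130 to 190 mm, legs at y = +-69 to +-97 mm.
- line (a point): Middle of the yellow line across the bed, on the bed's top (z = 12 mm) at bench x = -115 mm; axes as the bench's. The shuttle's pin must end on the -x side of it.
- pin (a point): Middle of the vertical steel tow pin, 10 mm thick, on the bed's centre line, 11 mm above the bed's top; axes as the bench's. It hangs from a blue round head (28 mm across, 22 to 30 mm above the bed) on a 12 mm wide arm leading in +x to the shuttle, 62 mm behind the pin. Hence the hook must come in level from -x, lying on the bed, under the head. 3 mm are free below the pin.
- shuttle: Blue shuttle with black tray of modules, 0.5 to 1 kg, origin on the pin's axis at bed-top height, axes as the bench's. Tray 112 mm wide, top 41 mm above the bed. Slides with about 1.5 N drag between stops 130 mm apart. The rear stop varies: pushed home, the pin halts at bench x = -25 to 0 mm; the front stop is at least 15 mm past the line. Starts 20 to 50 mm off the rear stop.
- hook: Loose dark steel hook, 0.35 kg, lying flat. Origin: underside, centre line; x towards the open mouth, z up. Shank 22 mm wide, 14 high, back to x = -145 mm. Fork 46 mm wide, 18 high; jaws reach x = 64 mm, flared outside to 55 mm and inside from 15 mm (at x = 46) to 40 mm at the tips. Slot bottom at x = 6 mm; latch across the mouth at x = 41 mm.
- seat (a point): Point in the hook's slot where a latched pin sits (hook x = 22 mm, y = 0, 11 mm above the underside); axes as the hook's. Coming in, the pin's axis meets the latch at hook x = 48 mm, trips it near x = 22 mm and touches the slot's bottom at x = 11 mm; hooked and pulled back it bears on the latch at x = 34 mm. It has some mm of play in y.
- grip (a point): Point in the hook's orange upright grip: hook x = -85 mm, y = 0, 45 mm above the underside; axes as the hook's. The grip is 36 mm long (hook x), 24 mm wide (hook y) and stands from 14 to 66 mm above the underside. Take it from above.
- latch (a joint): Angle of the red sprung latch, rad: 0 = shut across the mouth (spring-held on a stop, cannot open outwards), growing as it is pushed into the slot, 1.5 at most. Its thumb tab on the hook's -y side turns with it. Getting past it takes some 5 to 15 N.
- jar: Bystander: amber glass jar, 52 mm across, 70 mm high, origin under its centre. Not to be moved.
- spare_tray: Bystander: empty black divided tray 110 x 80 x 22 mm, origin under its centre. Not to be moved.
- driver: Bystander: blue-handled screwdriver, 160 mm long, lying on the table, origin under it. Not to be moved.
There are look-alikes about, which are no part of the job. There is more than one size of the hook; the job needs the middle-sized.

How it is judged:
By the outcome, as a careful person would: the job done as asked, in the order asked, and still so for the second after the job is handed in, with the robot touching nothing.
It also fails if it takes over 58 s, if anything falls off the work surface, if the arm or the gripper's body presses on something with over 40 N, if the wrist force passes 120 N, or if a joint passes its speed limit or range.

## Working session

There is one attempt and no reset: what is moved stays moved. The work goes in short steps, Python scripts to look and compute and a tool call to move; the robot and the scene stay as the last step left them, time stands still between calls to the robot, and variables do not carry over. Pictures are saved under pics/ and viewed, about 8 in all and at most 12, crops included, and the job is handed in when it is done.

Besides the shell and the picture viewer there is one more tool, called after "Call:" by a JSON object that holds its "op" and its "data", one argument or row to a line. carry_out: Moves the arm, as the interface text tells. Its arguments: {"type":"object","properties":{"commands":{"type":"array","items":{"type":"number"}},"force":{"type":"number"}},"required":["commands"]}

```bash
ls; mkdir -p pics; cat > h.py <<'E'
import numpy as np, cv2
from station import ctrl, viewer, ticket, nets
def cam(n):
    p,d=viewer.camera(n); return p,d,viewer.camera_info(n)
def world(i,d,px):
    px=np.asarray(px,float).reshape(-1,2)
    K=np.array([[i['fx'],0,i['cx']],[0,i['fy'],i['cy']],[0,0,1]])
    u=cv2.undistortPoints(px[:,None],K,np.array(i['D']))[:,0]
    z=d[np.round(px[:,1]).astype(int),np.round(px[:,0]).astype(int)]
    X=np.c_[u*z[:,None],z]
    return (X-np.array(i['t']))@np.array(i['R'])
E
python3 - <<'E'
from h import *
for n in('scene','top'):
    p,d,i=cam(n); cv2.imwrite(f'pics/{n}1.png',p); R=np.array(i['R']); print(n,-R.T@np.array(i['t']),R.round(2).tolist(),i['fx'])
    np.savez(f'{n}1.npz',d=d)
    for t in('hook','bench','shuttle','jar','spare_tray','driver','grip','pin','latch'):
        for r in nets.silhouettes(n,t):
            m=r['region']&(d>0); ys,xs=np.nonzero(m)
            w=world(i,d,np.c_[xs,ys]) if len(xs) else np.zeros((1,3))
            print(t,round(r['confidence'],2),list(map(int,r['extent'])),np.median(w,0).round(3))
o=ctrl.get_obs();print({k:np.round(v,3).tolist() for k,v in o.items()},ctrl.hold_point_z)
E
```

```text
pics
scene [ 0.80556649 -0.55028427  0.79172714] [[0.81, 0.58, 0.01], [0.46, -0.63, -0.63], [-0.36, 0.52, -0.78]] 479.76066723650257
hook 0.77 [141, 300, 266, 334] [ 0.498 -0.301  0.015]
hook 0.66 [0, 234, 140, 278] [ 0.198 -0.361  0.022]
bench 0.72 [232, 41, 478, 271] [0.528 0.242 0.041]
shuttle 0.66 [329, 121, 421, 190] [0.541 0.237 0.045]
jar 0.75 [371, 191, 406, 227] [0.65  0.088 0.049]
jar 0.28 [142, 300, 264, 336] [ 0.496 -0.302  0.016]
spare_tray 0.61 [273, 121, 328, 159] [0.374 0.2   0.014]
spare_tray 0.42 [230, 41, 471, 269] [0.528 0.244 0.041]
driver 0.79 [258, 337, 324, 414] [ 0.668 -0.321  0.021]
grip 0.7 [0, 233, 143, 280] [ 0.2   -0.359  0.022]
grip 0.68 [350, 253, 393, 326] [ 0.704 -0.083  0.012]
grip 0.58 [144, 304, 263, 336] [ 0.494 -0.304  0.016]
pin 0.96 [330, 120, 420, 184] [0.54  0.237 0.045]
latch 0.66 [246, 320, 252, 335] [ 0.565 -0.264  0.021]
latch 0.42 [352, 307, 369, 312] [ 0.708 -0.119  0.013]
top [ 0.43356221 -0.04767074  1.11880004] [[-0.01, -1.0, 0.02], [-1.0, 0.01, -0.06], [0.06, -0.02, -1.0]] 391.5790314972066
hook 0.95 [250, 123, 305, 140] [ 0.699 -0
[... 348 characters left out ...]
 143, 385, 153] [ 0.662 -0.311  0.022]
grip 0.88 [336, 176, 390, 234] [ 0.498 -0.291  0.016]
grip 0.82 [347, 268, 423, 345] [ 0.213 -0.337  0.024]
grip 0.72 [250, 122, 304, 142] [ 0.697 -0.059  0.013]
pin 0.69 [212, 143, 233, 160] [0.64  0.101 0.069]
latch 0.72 [336, 174, 391, 237] [ 0.496 -0.293  0.017]
latch 0.42 [357, 270, 373, 287] [ 0.284 -0.291  0.027]
{'time_s': 1.0, 'qpos': [1.165, 0.3, 1.521, -0.0, 1.321, -0.067], 'joint_vel': [0.001, 0.0, -0.001, -0.002, -0.002, -0.001], 'tau': [-0.001, -53.168, -35.291, 0.071, 0.021, -0.0], 'ee_pos': [0.183, 0.519, 0.205], 'eef_rot': [3.142, -0.0, 1.232], 'force': [0.001, 0.225, -0.126], 'moment': [0.002, 0.024, 0.019], 'grip_width': 0.094} 0.0188
```

View images.

View pics/scene1.png

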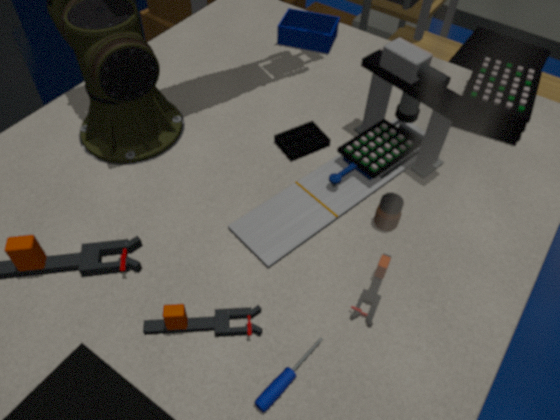

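View pics/top1.png

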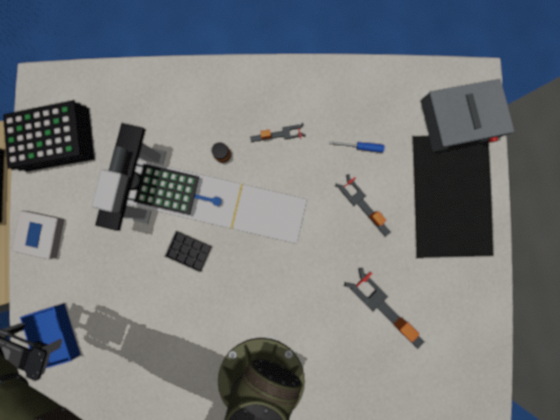

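```bash
cat > m.py <<'E'
from h import *
def pts(i,d,m):
    m=m&(d>0); ys,xs=np.nonzero(m); return world(i,d,np.c_[xs,ys])
def hsvm(p):
    h=cv2.cvtColor(p,cv2.COLOR_BGR2HSV).astype(int); H,S,V=h[...,0],h[...,1],h[...,2]
    return dict(orange=(H>=5)&(H<=17)&(S>150)&(V>90),red=((H<4)|(H>174))&(S>150)&(V>80),yellow=(H>17)&(H<32)&(S>90)&(V>90),blue=(H>100)&(H<120)&(S>130)&(V>60))
def box(m,b):
    o=np.zeros_like(m); o[b[1]:b[3],b[0]:b[2]]=1; return m&o
E
python3 - <<'E'
from m import *
p=cv2.imread('pics/top1.png'); d=np.load('top1.npz')['d']; i=viewer.camera_info('top'); c=hsvm(p)
HB=[330,165,395,240]
X=pts(i,d,box(np.ones(d.shape,bool),HB)); print('z pct',np.percentile(X[:,2],[5,50,95]))
H=X[X[:,2]>.008]
print('hook n',len(H)); 
o=pts(i,d,box(c['orange'],HB)); r=pts(i,d,box(c['red'],HB))
ot=o[o[:,2]>.055]; print('orange',len(ot),ot.mean(0).round(4),'z max',np.percentile(o[:,2],90),'red',len(r),r.mean(0).round(4))
q=H[:,:2]; (cx,cy),(w,h),a=cv2.minAreaRect(q.astype(np.float32)); print('rect',cx,cy,w,h,a)
m=q.mean(0); u,s,vt=np.linalg.svd(q-m); ax=vt[0]; 
if ax@(r[:,:2].mean(0)-m)<0: ax=-ax
t=(q-m)@ax; print('axis',ax,np.degrees(np.arctan2(ax[1],ax[0])),'ends',t.min(),t.max(),'length',np.ptp(t))
# others
for nm,b in(('small',[240,115,312,150]),('big',[335,260,430,355])):
    Y=pts(i,d,box(np.ones(d.shape,bool),b)); Y=Y[Y[:,2]>.006][:,:2]; print(nm,cv2.minAreaRect(Y.astype(np.float32)))
# bench
y=pts(i,d,box(c['yellow'],[220,170,255,240])); print('yellow',len(y),y.mean(0).round(4)); u,s,vt=np.linalg.svd(y[:,:2]-y[:,:2].mean(0)); print('dir',vt[0],np.degrees(np.arctan2(vt[0][1],vt[0][0])),np.ptp((y[:,:2]-y[:,:2].mean(0))@vt[0]))
B=pts(i,d,box(np.ones(d.shape,bool),[236,175,315,250])); B=B[(B[:,2]>.006)&(B[:,2]<.02)]; print('bed rect',len(B),cv2.minAreaRect(B[:,:2].astype(np.float32)),np.median(B[:,2]))
b=pts(i,d,box(c['blue'],[190,190,228,212])); print('blue',len(b),b.mean(0).round(4)); bh=b[np.argsort(b[:,1])[:]]; print(b[:,:2].round(3).tolist()[::6])
im=cv2.resize(p[160:245,325:400],None,fx=5,fy=5,interpolation=cv2.INTER_CUBIC); im2=cv2.resize(p[150:250,180:310],None,fx=4,fy=4,interpolation=cv2.INTER_CUBIC); 
cv2.imwrite('pics/crop.png',np.hstack([im,np.zeros((425,10,3),np.uint8),cv2.copyMakeBorder(cv2.resize(im2,(400,308)),0,117,0,0,cv2.BORDER_CONSTANT)]))
E
```

```text
z pct [-0.0032986   0.00048586  0.01963395]
hook n 764
orange 99 [ 0.4535 -0.3246  0.0648] z max 0.06788199092188282 red 7 [ 0.5611 -0.2591  0.0209]
rect 0.4942387640476227 -0.30475249886512756 0.20773860812187195 0.05877550691366196 42.76477813720703
axis [0.77839212 0.62777838] 38.88640529454575 ends -0.1099870358927179 0.09874535801665499 length 0.20873239390937287
small ((0.7075663805007935, -0.04426003247499466), (0.17855922877788544, 0.053932491689920425), 89.69246673583984)
big ((0.19691485166549683, -0.3499414920806885), (0.27521535754203796, 0.24855312705039978), 88.23190307617188)
yellow 33 [0.499  0.0642 0.0124]
dir [-0.97047905  0.24118545] 166.04348285789433 0.1195220843061989
bed rect 3090 ((0.4725683331489563, -0.04484925419092178), (0.1826641708612442, 0.2245236486196518), 1.9135000705718994) 0.011966032430920485
blue 83 [0.5124 0.1343 0.0417]
[[0.525, 0.176], [0.522, 0.17], [0.519, 0.168], [0.519, 0.152], [0.516, 0.146], [0.516, 0.115], [0.513, 0.137], [0.513, 0.12], [0.51, 0.132], [0.51, 0.115], [0.507, 0.123], [0.507, 0.106], [0.505, 0.112], [0.502, 0.112]]
```

View pics/crop.png

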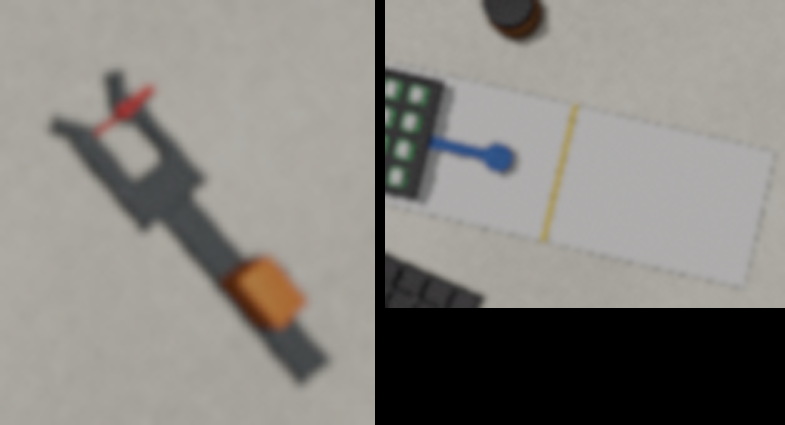

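```bash
cat > fit.py <<'E'
from m import *
from scipy.optimize import minimize
HOOK=np.array([[-145,-11],[-26,-11],[-26,-23],[46,-23],[55,-27.5],[64,-27.5],[64,-20],[46,-7.5],[6,-7.5],[6,7.5],[46,7.5],[64,20],[64,27.5],[55,27.5],[46,23],[-26,23],[-26,11],[-145,11]])/1e3
def proj(i,P):
    K=np.array([[i['fx'],0,i['cx']],[0,i['fy'],i['cy']],[0,0,1]])
    return cv2.projectPoints(np.asarray(P,float),cv2.Rodrigues(np.array(i['R']))[0],np.array(i['t'],float),K,np.array(i['D'],float))[0][:,0]
def w2(pose,P,z):
    c,s=np.cos(pose[2]),np.sin(pose[2]); P=np.asarray(P)
    return np.c_[P@np.array([[c,s],[-s,c]])+pose[:2],np.full(len(P),z)]
def iou(pose,P,z,i,m,roi,S=6):
    x0,y0,x1,y1=roi; q=(proj(i,w2(pose,P,z))-[x0,y0]+.5)*S
    a=np.zeros(((y1-y0)*S,(x1-x0)*S),np.uint8); cv2.fillPoly(a,[np.round(q*16).astype(np.int32)],1,shift=4)
    M=cv2.resize(m[y0:y1,x0:x1].astype(np.float32),None,fx=S,fy=S,interpolation=cv2.INTER_LINEAR)>.5
    a=a>0; return (a&M).sum()/(a|M).sum()
def fit(p0,*A):
    sc=np.array([.01,.01,.1]); best=None
    for k in (1,.3):
        f=lambda v:-iou(p0+v*sc*k,*A)
        r=minimize(f,np.zeros(3),method='Nelder-Mead',options=dict(initial_simplex=np.array([[0,0,0],[1,0,0],[0,1,0],[0,0,1]])-.2)); p0=p0+r.x*sc*k
    return p0,-r.fun
E
python3 - <<'E'
from fit import *
p=cv2.imread('pics/top1.png'); d=np.load('top1.npz')['d']; i=viewer.camera_info('top'); c=hsvm(p)
HB=[330,165,395,240]; g=cv2.cvtColor(p,cv2.COLOR_BGR2GRAY)
m=(g<115); 
for zz in(.016,):
  po,s=fit(np.array([.521,-.283,np.radians(40)]),HOOK,zz,i,m,HB); print('hook',po.round(4),np.degrees(po[2]),s)
print('grip from fit',w2(po,[[-.085,0]],.045),'red expect x .041')
# bench from edges: depth mask
dd=cv2.medianBlur(d,5); ys,xs=np.mgrid[0:420,0:560]; W=world(i,dd,np.c_[xs.ravel(),ys.ravel()]).reshape(420,560,3)
RB=[228,165,325,260]; m=(W[...,2]>.006)&(W[...,2]<.03)
k=cv2.connectedComponents(box(m,RB).astype(np.uint8))[1]; m=k==k[215,275]
th=np.radians(76.04)
# mask beyond line excluded: clip roi via polygon at x=-115
q=proj(i,w2([.499,.0642,th],[[0,.2],[0,-.2],[-.35,-.2],[-.35,.2]],.012)); cl=np.zeros(d.shape,np.uint8); cv2.fillPoly(cl,[np.round(q).astype(np.int32)],1)
m&=cl>0
po,s=fit(np.array([.499,.0642,th]),[[0,.065],[0,-.065],[-.19,-.065],[-.19,.065]],.012,i,m,RB); print('bench line-centred',po.round(4),np.degrees(po[2]),s)
b=box(c['blue'],[190,190,228,212]); 
dist=cv2.distanceTransform(b.astype(np.uint8),cv2.DIST_L2,5); yy,xx=np.unravel_index(dist.argmax(),dist.shape); 
wgt=[(x,y) for y in range(yy-6,yy+7) for x in range(xx-6,xx+7) if b[y,x]]; print('head',xx,yy,dist.max(),world(i,d,[[xx,yy]]).round(4))
np.save('pose.npy',po)
print(world(i,d,[[xx,yy]])-np.array([*po[:2],0]))
e=np.array([np.cos(po[2]),np.sin(po[2])]); n=np.array([-e[1],e[0]]); v=world(i,d,[[xx,yy]])[0,:2]-po[:2]; print('pin from line along,lat',v@e,v@n)
E
```

```text
hook [ 0.5207 -0.2716  0.6875] 39.39204267580953 0.8257418397626113
grip from fit [[ 0.45499943 -0.32551195  0.045     ]] red expect x .041
bench line-centred [0.495 0.066 1.329] 76.14811420161682 0.9831887105108422
head 216 201 3.1969 [[0.5074 0.1174 0.0431]]
[[0.01233203 0.05140384 0.04311503]]
pin from line along,lat 0.052861356034352665 0.00033334863530581395
```

Call:
{"op": "carry_out", "data": {
  "commands": [-1, 20, -40, 4, 0, 0, -1.4, -1, 20, -40, 4, 0, 0, -1.4, -1, 20, -40, 4, 0, 0, -1.4, -1, 20, -40, 4, 0, 0, -1.4, -1, 20, -40, 4, 0, 0, -1.4, -1, 20, -40, 4, 0, 0, -1.4, -1, 20, -40, 4, 0, 0, -1.4, -1, 20, -40, 4, 0, 0, -1.4, -1, 20, -40, 4, 0, 0, -1.4, -1, 20, -40, 4, 0, 0, -1.4, -1, 20, -40, 4, 0, 0, -1.4, -1, 20, -40, 4, 0, 0, -1.4]
}}

```text
time_s: 2.0
ee_pos: [0.3846, 0.1148, 0.2461]
eef_rot: [3.141, -0.001, -0.18]
force: [-0.2, 0.0, -0.0]
grip_width: 0.0941
```

Call:
{"op": "carry_out", "data": {
  "commands": [-1, 7, -44, -8, 0, 0, -0.703, -1, 7, -44, -8, 0, 0, -0.703, -1, 7, -44, -8, 0, 0, -0.703, -1, 7, -44, -8, 0, 0, -0.703, -1, 7, -44, -8, 0, 0, -0.703, -1, 7, -44, -8, 0, 0, -0.703, -1, 7, -44, -8, 0, 0, -0.703, -1, 7, -44, -8, 0, 0, -0.703, -1, 7, -44, -8, 0, 0, -0.703, -1, 7, -44, -8, 0, 0, -0.703, -1, 7, -44, -8, 0, 0, -0.703, -1, 7, -44, -8, 0, 0, -0.703]
}}

```text
time_s: 3.0
ee_pos: [0.4542, -0.3296, 0.1636]
eef_rot: [3.14, 0.001, -0.886]
force: [-1.9, 0.8, -0.5]
grip_width: 0.0939
```

Call:
{"op": "carry_out", "data": {
  "commands": [-1, 0, 0.4, -4, 0, 0, 0, -1, 0, 0.4, -7, 0, 0, 0, -1, 0, 0.4, -10, 0, 0, 0, -1, 0, 0.4, -12, 0, 0, 0, -1, 0, 0.4, -13.7, 0, 0, 0, -1, 0, 0.4, -13.7, 0, 0, 0, -1, 0, 0.4, -13.7, 0, 0, 0, 1, 0, 0.4, -13.7, 0, 0, 0, 1, 0, 0.4, -13.7, 0, 0, 0, 1, 0, 0.4, -13.7, 0, 0, 0, 1, 0, 0.4, -13.7, 0, 0, 0, 1, 0, 0.4, -13.7, 0, 0, 0],
  "force": 45
}}

```text
time_s: 4.0
ee_pos: [0.4544, -0.3257, 0.0272]
eef_rot: [3.14, -0.0, -0.886]
force: [-0.9, -0.5, -0.2]
grip_width: 0.0643
```

Call:
{"op": "carry_out", "data": {
  "commands": [1, 0, 0, 0, 0, 0, 0, 1, 0, 0, 0, 0, 0, 0, 1, 0, 0, 0, 0, 0, 0, 1, 0, 0, 0, 0, 0, 0, 1, 0, 0, 0, 0, 0, 0, 1, 0, 0, 0, 0, 0, 0, 1, 0, 0, 0, 0, 0, 0, 1, 0, 0, 0, 0, 0, 0]
}}

```text
time_s: 4.67
ee_pos: [0.4544, -0.3258, 0.0272]
eef_rot: [3.14, -0.0, -0.886]
force: [1.3, -1.9, -0.2]
grip_width: 0.0237
```

```bash
python3 - <<'E'
from h import *
o=ctrl.get_obs();print({k:np.round(v,4).tolist() for k,v in o.items() if k in('time_s','ee_pos','eef_rot','force','grip_width')})
E
```

```text
{'time_s': 4.6667, 'ee_pos': [0.4544, -0.3258, 0.0272], 'eef_rot': [3.1405, -0.0003, -0.8862], 'force': [1.2789, -1.9089, -0.1548], 'grip_width': 0.0237}
```

Call:
{"op": "carry_out", "data": {
  "commands": [1, 0, 0, 3, 0, 0, 0, 1, 0, 0, 6, 0, 0, 0, 1, 0, 0, 9, 0, 0, 0, 1, 0.1, 3, 9, 0, 0, 0.08, 1, 0.2, 6, 9, 0, 0, 0.16, 1, 0.3, 9, 9, 0, 0, 0.24, 1, 0.4, 12, 9, 0, 0, 0.34, 1, 0.5, 15, 9, 0, 0, 0.44, 1, 0.6, 18, 9, 0, 0, 0.54, 1, 0.7, 21, 9, 0, 0, 0.6, 1, 0.8, 24, 8, 0, 0, 0.644, 1, 0.8, 25.5, 7, 0, 0, 0.644]
}}

```text
time_s: 5.67
ee_pos: [0.4621, -0.0682, 0.097]
eef_rot: [3.141, -0.0, -0.238]
force: [0.3, -0.3, -4.2]
grip_width: 0.0237
```

Call:
{"op": "carry_out", "data": {
  "commands": [1, 0, 0.3, 0, 0, 0, 0, 1, 0, 0.3, 0, 0, 0, 0, 1, 0, 0.3, 0, 0, 0, 0]
}}

```text
time_s: 5.92
ee_pos: [0.4622, -0.0657, 0.0972]
eef_rot: [3.141, -0.0, -0.238]
force: [0.1, -0.6, -3.6]
grip_width: 0.0236
```

```bash
python3 - <<'E'
from h import *
o=ctrl.get_obs();print({k:np.round(v,4).tolist() for k,v in o.items() if k in('time_s','ee_pos','eef_rot','force','moment','grip_width')})
for n in('scene','top'):
    p,d,i=cam(n); cv2.imwrite(f'pics/{n}2.png',p); np.savez(f'{n}2.npz',d=d)
a=cv2.resize(cv2.imread('pics/scene2.png')[110:310,200:450],(500,400),interpolation=cv2.INTER_CUBIC)
b=cv2.resize(cv2.imread('pics/top2.png')[120:260,180:360],(514,400),interpolation=cv2.INTER_CUBIC)
cv2.imwrite('pics/both2.png',cv2.resize(np.hstack([a,b]),(800,316)))
E
```

```text
{'time_s': 5.9167, 'ee_pos': [0.4622, -0.0657, 0.0972], 'eef_rot': [3.1406, -0.0002, -0.2377], 'force': [0.0693, -0.6499, -3.5611], 'moment': [-0.2552, 0.069, -0.059], 'grip_width': 0.0236}
```

View pics/both2.png

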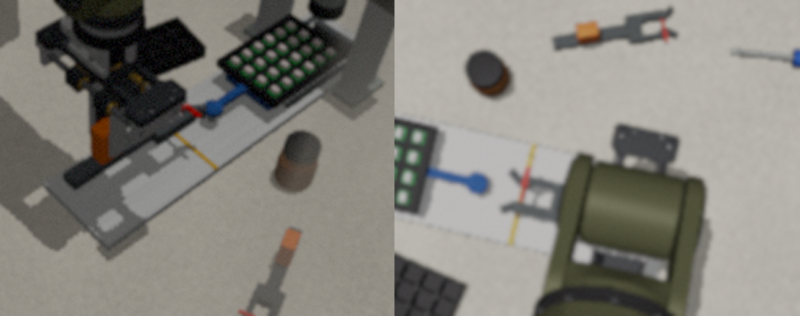

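```bash
python3 - <<'E'
from fit import *
p=cv2.imread('pics/top2.png'); d=np.load('top2.npz')['d']; i=viewer.camera_info('top'); c=hsvm(p)
g=cv2.cvtColor(p,cv2.COLOR_BGR2GRAY); m=(g<120)&~c['red']&~c['blue']; R=[222,184,247,224]
for r in g[186:222:2,222:256:2]: print(*r)
th=1.333; e=np.array([np.cos(th),np.sin(th)])
p0=np.array([*(np.array([.4622,-.0657])+.085*e),th]); print('expect',p0.round(4))
po,s=fit(p0,HOOK,.086,i,m,R); print('fit',po.round(4),s)
from scipy.optimize import minimize
f=lambda v:-iou([*(p0[:2]+.01*v),th],HOOK,.086,i,m,R)
r=minimize(f,[0,0],method='Nelder-Mead',options=dict(initial_simplex=[[-.2,-.2],[.8,0],[0,.8]])); v=.01*r.x; print('yaw fixed: along,lat',v@e,v@[-e[1],e[0]],-r.fun)
b=box(c['blue'],[190,190,228,212]); dist=cv2.distanceTransform(b.astype(np.uint8),cv2.DIST_L2,5); print(np.unravel_index(dist.argmax(),dist.shape))
# circle centroid of head: blue pixels within 7 px of max, weighted ; use camera-plane projection z=.042
yy,xx=np.unravel_index(dist.argmax(),dist.shape); ys,xs=np.nonzero(b&(np.hypot(*(np.mgrid[0:420,0:560]-np.array([yy,xx])[:,None,None]))<6)); print(xs.mean(),ys.mean())
E
```

```text
186 186 185 186 186 186 186 185 185 172 173 184 182 182 178 176 180
185 186 186 186 185 185 186 186 182 162 174 186 186 186 186 185 184
186 186 185 186 186 186 186 185 182 165 176 185 185 185 186 186 186
186 186 186 185 186 185 185 186 177 166 183 186 185 186 185 185 186
185 185 186 186 182 164 177 185 160 158 184 186 185 185 185 186 186
185 186 186 185 165 110 140 172 136 162 184 184 186 186 186 186 185
167 184 185 186 177 127 100 125 117 131 154 156 172 181 184 186 181
133 179 186 185 185 171 121 106 105 94 94 98 111 131 152 168 160
128 175 186 186 186 185 168 128 100 96 110 104 98 94 98 105 92
141 181 186 186 185 186 183 147 134 142 132 127 130 131 111 91 71
170 185 185 186 186 186 180 137 164 181 155 150 171 177 139 90 66
185 186 186 185 181 171 161 133 171 180 154 180 186 180 128 85 65
185 185 177 158 133 111 105 106 134 147 140 174 182 173 111 80 65
186 186 166 106 96 98 96 93 93 96 101 116 131 134 99 71 68
186 186 179 151 160 157 110 106 99 96 94 92 93 98 94 72 72
186 185 186 186 186 177 145 155 156 150 128 110 103 100 94 70 75
185 185 186 186 185 176 168 183 186 184 179 168 157 155 134 84 75
185 185 185 185 184 172 172 185 186 186 186 185 186 186 175 112 78
expect [0.4822 0.0169 1.333 ]
fit [0.4807 0.0128 1.3296] 0.6810787671232876
yaw fixed: along,lat -0.004360873508381835 0.0007800150776815511 0.6823109843081312
(np.int64(201), np.int64(216))
215.83673469387756 200.69387755102042
```

Call:
{"op": "carry_out", "data": {
  "commands": [1, 0.05, 0, -2, 0, 0, 0, 1, 0.05, 0, -3.5, 0, 0, 0, 1, 0.05, 0, -4.5, 0, 0, 0, 1, 0.05, 0, -5.2, 0, 0, 0, 1, 0.05, 0, -5.5, 0, 0, 0, 1, 0.05, 0, -5.75, 0, 0, 0, 1, 0.05, 0, -5.75, 0, 0, 0, 1, 0.05, 0, -5.75, 0, 0, 0]
}}

```text
time_s: 6.68
ee_pos: [0.4631, -0.0663, 0.0403]
eef_rot: [3.141, -0.002, -0.239]
force: [-0.6, -0.1, -4.0]
grip_width: 0.0238
```

```bash
python3 - <<'E'
from h import *
o=ctrl.get_obs();print({k:np.round(v,4).tolist() for k,v in o.items() if k in('time_s','ee_pos','eef_rot','force','moment','grip_width')})
for n in('scene','top'):
    p,d,i=cam(n); cv2.imwrite(f'pics/{n}3.png',p); np.savez(f'{n}3.npz',d=d)
a=cv2.resize(cv2.imread('pics/scene3.png')[110:270,220:420],(500,400),interpolation=cv2.INTER_CUBIC)
b=cv2.resize(cv2.imread('pics/top3.png')[160:240,190:280],(450,400),interpolation=cv2.INTER_CUBIC)
cv2.imwrite('pics/both3.png',cv2.resize(np.hstack([a,b]),(800,337)))
E
```

```text
{'time_s': 6.6833, 'ee_pos': [0.4631, -0.0663, 0.0403], 'eef_rot': [3.1406, -0.0015, -0.239], 'force': [-0.6277, -0.1308, -3.9788], 'moment': [-0.2119, 0.1413, -0.0628], 'grip_width': 0.0238}
```

View pics/both3.png

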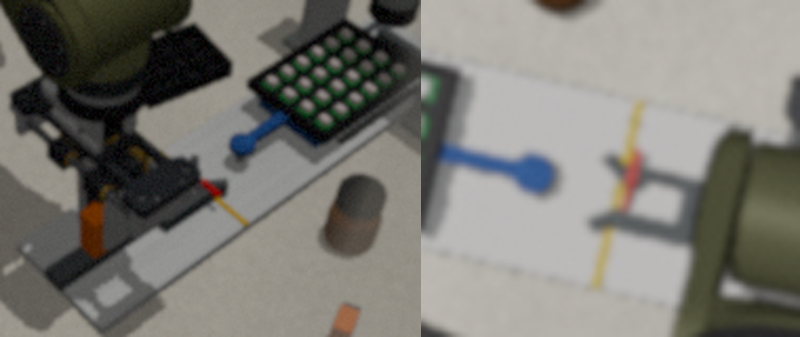

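```bash
cat > lat.py <<'E'
from fit import *
def lat(name,tcp,th,R):
    p=cv2.imread(f'pics/{name}.png'); d=np.load(f'{name}.npz')['d']; i=viewer.camera_info('top'); c=hsvm(p)
    g=cv2.cvtColor(p,cv2.COLOR_BGR2GRAY); e=np.array([np.cos(th),np.sin(th)]); n=np.array([-e[1],e[0]])
    p0=np.array(tcp)+.085*e
    for T in(130,145):
        m=(g<T)&~c['red']&~c['blue']
        f=lambda v:-iou([*(p0+.01*v),th],HOOK,.026,i,m,R)
        r=minimize(f,[0,0],method='Nelder-Mead',options=dict(initial_simplex=[[-.2,-.2],[.8,0],[0,.8]])); v=.01*r.x; h=p0+v
        print('T',T,'offset vs TCP along,lat',(v@e).round(4),(v@n).round(4),-r.fun)
        # head: fit disc r=14mm at z=.042 & arm strip
        b=c['blue']; RB=[195,185,232,215]
        a=np.linspace(0,2*np.pi,40); A=np.arcsin(6/14)
        a=np.linspace(A,2*np.pi-A,40); P=np.r_[[[.045,.006]],np.c_[.014*np.cos(a),.014*np.sin(a)],[[.045,-.006]]]
        RB2=[203,185,232,215]
        q,s=fit(np.array([.5074,.1174,th]),P,.042,i,b,RB2)
        w=q[:2]-h; print('head',q.round(4),s,'pin rel hook origin along,lat',(w@e).round(4),(w@n).round(4))
E
python3 -c "
from lat import *
lat('top3',[.4631,-.0663],1.3318,[226,190,243,222])"
```

```text
T 130 offset vs TCP along,lat -0.0021 -0.0 0.7141273009536483
head [0.5083 0.1195 1.38  ] 0.530239099859353 pin rel hook origin along,lat 0.1083 0.0001
T 145 offset vs TCP along,lat -0.0004 0.0 0.7229371688115064
head [0.5083 0.1195 1.38  ] 0.530239099859353 pin rel hook origin along,lat 0.1067 0.0001
```

Call:
{"op": "carry_out", "data": {
  "commands": [1, 0.24, 0.97, -0.05, 0, 0, 0, 1, 0.48, 1.94, -0.05, 0, 0, 0, 1, 0.72, 2.91, -0.05, 0, 0, 0, 1, 0.91, 3.69, -0.05, 0, 0, 0, 1, 1.05, 4.27, -0.05, 0, 0, 0, 1, 1.15, 4.66, -0.05, 0, 0, 0, 1, 1.25, 5.05, -0.05, 0, 0, 0, 1, 1.25, 5.05, -0.05, 0, 0, 0]
}}

```text
time_s: 7.45
ee_pos: [0.4757, -0.0152, 0.0398]
eef_rot: [3.141, -0.002, -0.238]
force: [-0.3, -0.8, -2.9]
grip_width: 0.0235
```

Call:
{"op": "carry_out", "data": {
  "commands": [1, 0.07, 0.29, 0, 0, 0, 0, 1, 0.14, 0.58, 0, 0, 0, 0, 1, 0.22, 0.87, 0, 0, 0, 0, 1, 0.29, 1.16, 0, 0, 0, 0, 1, 0.36, 1.46, 0, 0, 0, 0, 1, 0.43, 1.75, 0, 0, 0, 0, 1, 0.5, 2.04, 0, 0, 0, 0, 1, 0.58, 2.33, 0, 0, 0, 0, 1, 0.65, 2.62, 0, 0, 0, 0, 1, 0.72, 2.91, 0, 0, 0, 0]
}}

```text
time_s: 8.28
ee_pos: [0.483, 0.0142, 0.0398]
eef_rot: [3.141, -0.002, -0.238]
force: [-0.5, -2.3, -3.0]
grip_width: 0.0237
```

Call:
{"op": "carry_out", "data": {
  "commands": [1, 0.05, 0.19, 0, 0, 0, 0, 1, 0.1, 0.39, 0, 0, 0, 0, 1, 0.14, 0.58, 0, 0, 0, 0, 1, 0.19, 0.78, 0, 0, 0, 0, 1, 0.24, 0.97, 0, 0, 0, 0]
}}

```text
time_s: 8.7
ee_pos: [0.4854, 0.0241, 0.0398]
eef_rot: [3.141, -0.002, -0.238]
force: [0.1, -2.3, -3.9]
grip_width: 0.0239
```

Call:
{"op": "carry_out", "data": {
  "commands": [1, 0.04, 0.15, 0, 0, 0, 0, 1, 0.07, 0.29, 0, 0, 0, 0, 1, 0.11, 0.44, 0, 0, 0, 0, 1, 0.14, 0.58, 0, 0, 0, 0]
}}

```text
time_s: 9.03
ee_pos: [0.4868, 0.0293, 0.0399]
eef_rot: [3.139, -0.002, -0.238]
force: [-2.5, -10.4, -1.5]
grip_width: 0.0239
```

Call:
{"op": "carry_out", "data": {
  "commands": [1, 0.04, 0.15, 0, 0, 0, 0, 1, 0.07, 0.29, 0, 0, 0, 0, 1, 0.11, 0.44, 0, 0, 0, 0, 1, 0.14, 0.58, 0, 0, 0, 0]
}}

```text
time_s: 9.37
ee_pos: [0.4885, 0.034, 0.0402]
eef_rot: [3.138, -0.002, -0.239]
force: [-1.5, -13.5, -1.7]
grip_width: 0.0239
```

Call:
{"op": "carry_out", "data": {
  "commands": [1, 0.04, 0.15, 0, 0, 0, 0, 1, 0.07, 0.29, 0, 0, 0, 0, 1, 0.11, 0.44, 0, 0, 0, 0, 1, 0.14, 0.58, 0, 0, 0, 0]
}}

```text
time_s: 9.7
ee_pos: [0.4905, 0.0389, 0.0405]
eef_rot: [3.137, -0.004, -0.24]
force: [2.3, -9.4, -3.3]
grip_width: 0.0235
```

Call:
{"op": "carry_out", "data": {
  "commands": [1, -0.05, 0.15, -0.03, 0, 0, 0, 1, -0.07, 0.29, -0.05, 0, 0, 0, 1, -0.07, 0.44, -0.05, 0, 0, 0, 1, -0.04, 0.58, -0.05, 0, 0, 0]
}}

```text
time_s: 10.03
ee_pos: [0.4911, 0.044, 0.0405]
eef_rot: [3.137, -0.007, -0.241]
force: [3.7, -8.8, -2.5]
grip_width: 0.024
```

Call:
{"op": "carry_out", "data": {
  "commands": [1, 0.04, 0.15, 0, 0, 0, 0, 1, 0.07, 0.29, 0, 0, 0, 0, 1, 0.11, 0.44, 0, 0, 0, 0, 1, 0.14, 0.58, 0, 0, 0, 0]
}}

```text
time_s: 10.37
ee_pos: [0.4939, 0.0497, 0.041]
eef_rot: [3.138, -0.01, -0.242]
force: [2.2, -0.5, -4.0]
grip_width: 0.0239
```

```bash
python3 - <<'E'
from fit import *
for n in('scene','top'):
    p,d,i=cam(n); cv2.imwrite(f'pics/{n}4.png',p); np.savez(f'{n}4.npz',d=d)
    c=hsvm(p); B=[230,90,420,250] if n=='scene' else [190,180,260,225]
    r=pts(i,d,box(c['red'],B)); print(n,len(r),r.round(3).tolist()[::5])
a=cv2.resize(cv2.imread('pics/scene4.png')[110:210,240:365],(500,400),interpolation=cv2.INTER_CUBIC)
b=cv2.resize(cv2.imread('pics/top4.png')[170:230,180:255],(500,400),interpolation=cv2.INTER_CUBIC)
cv2.imwrite('pics/both4.png',cv2.resize(np.hstack([a,b]),(800,320)))
o=ctrl.get_obs();print({k:np.round(v,4).tolist() for k,v in o.items() if k in('time_s','ee_pos','eef_rot','force','moment','grip_width')})
E
```

```text
scene 19 [[0.541, 0.169, 0.033], [0.544, 0.162, 0.034], [0.547, 0.164, 0.031], [0.557, 0.166, 0.036]]Traceback (most recent call last):
  File "<stdin>", line 5, in <module>
  File "m.py", line 3, in pts
    m=m&(d>0); ys,xs=np.nonzero(m); return world(i,d,np.c_[xs,ys])
                                           ~~~~~^^^^^^^^^^^^^^^^^^
  File "h.py", line 8, in world
    u=cv2.undistortPoints(px[:,None],K,np.array(i['D']))[:,0]
      ~~~~~~~~~~~~~~~~~~~^^^^^^^^^^^^^^^^^^^^^^^^^^^^^^^
cv2.error: OpenCV(4.12.0) /io/opencv/modules/calib3d/src/undistort.dispatch.cpp:347: error: (-215:Assertion failed) CV_IS_MAT(_src) && CV_IS_MAT(_dst) && (_src->rows == 1 || _src->cols == 1) && (_dst->rows == 1 || _dst->cols == 1) && _src->cols + _src->rows - 1 == _dst->rows + _dst->cols - 1 && (CV_MAT_TYPE(_src->type) == CV_32FC2 || CV_MAT_TYPE(_src->type) == CV_64FC2) && (CV_MAT_TYPE(_dst->type) == CV_32FC2 || CV_MAT_TYPE(_dst->type) == CV_64FC2) in function 'cvUndistortPointsInternal'
```

```bash
python3 - <<'E'
from fit import *
a=cv2.resize(cv2.imread('pics/scene4.png')[110:210,240:365],(500,400),interpolation=cv2.INTER_CUBIC)
b=cv2.resize(cv2.imread('pics/top4.png')[170:230,180:255],(500,400),interpolation=cv2.INTER_CUBIC)
cv2.imwrite('pics/both4.png',cv2.resize(np.hstack([a,b]),(800,320)))
o=ctrl.get_obs();print({k:np.round(v,4).tolist() for k,v in o.items() if k in('time_s','ee_pos','eef_rot','force','moment','grip_width')})
E
```

```text
{'time_s': 10.4667, 'ee_pos': [0.4927, 0.0501, 0.0406], 'eef_rot': [3.1369, -0.0071, -0.241], 'force': [0.0753, -0.1401, -4.7055], 'moment': [-0.2313, 0.0035, -0.0441], 'grip_width': 0.0238}
```

View pics/both4.png

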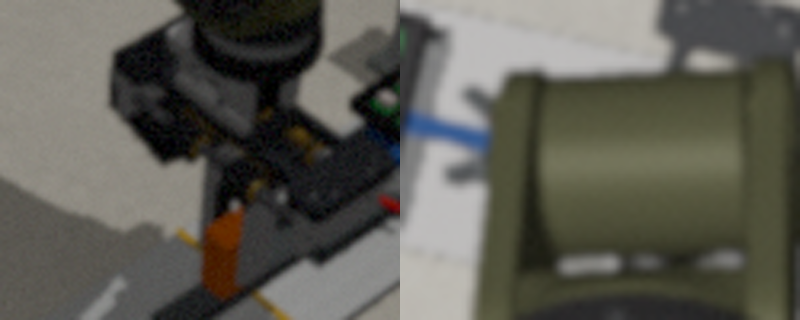

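Call:
{"op": "carry_out", "data": {
  "commands": [1, -0.15, 0.04, -0.08, 0.004, 0.006, 0.002, 1, -0.17, -0.06, -0.08, 0.004, 0.006, 0.002, 1, -0.22, -0.25, -0.08, 0.004, 0.006, 0.002, 1, -0.29, -0.54, -0.08, 0.004, 0.006, 0.002, 1, -0.36, -0.83, -0.08, 0.004, 0.006, 0.002, 1, -0.44, -1.13, -0.08, 0.004, 0.006, 0.002, 1, -0.51, -1.42, -0.08, 0.004, 0.006, 0.002, 1, -0.58, -1.71, -0.08, 0.004, 0.006, 0.002, 1, -0.65, -2, -0.08, 0.004, 0.006, 0.002, 1, -0.73, -2.3, -0.08, 0.004, 0.006, 0.002, 1, -0.8, -2.6, -0.08, 0.004, 0.006, 0.002]
}}

```text
time_s: 11.38
ee_pos: [0.4846, 0.0238, 0.0398]
eef_rot: [3.139, -0.0, -0.239]
force: [0.6, 2.1, -4.3]
grip_width: 0.0241
```

```bash
python3 - <<'E'
from fit import *
o=ctrl.get_obs();print({k:np.round(v,4).tolist() for k,v in o.items() if k in('time_s','ee_pos','eef_rot','force','moment','grip_width')})
for n in('scene','top'):
    p,d,i=cam(n); cv2.imwrite(f'pics/{n}5.png',p); np.savez(f'{n}5.npz',d=d)
a=cv2.resize(cv2.imread('pics/scene5.png')[100:220,250:400],(500,400),interpolation=cv2.INTER_CUBIC)
b=cv2.resize(cv2.imread('pics/top5.png')[160:235,170:264],(500,400),interpolation=cv2.INTER_CUBIC)
cv2.imwrite('pics/both5.png',cv2.resize(np.hstack([a,b]),(800,320)))
E
```

```text
{'time_s': 11.3833, 'ee_pos': [0.4846, 0.0238, 0.0398], 'eef_rot': [3.1395, -0.0004, -0.239], 'force': [0.5774, 2.0534, -4.335], 'moment': [0.073, 0.0823, 0.0051], 'grip_width': 0.0241}
```

View pics/both5.png

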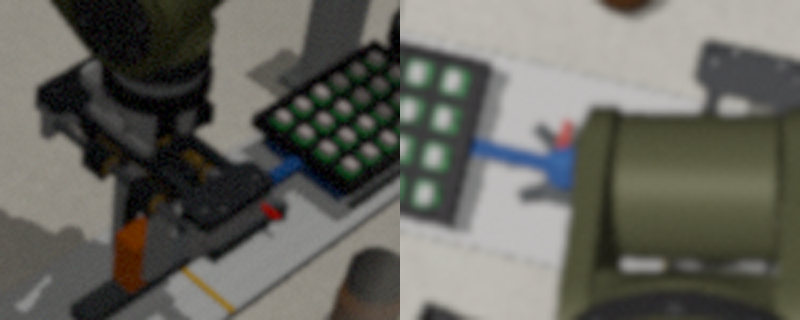

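Call:
{"op": "carry_out", "data": {
  "commands": [1, -0.12, -0.49, 0, 0, 0, 0, 1, -0.24, -0.97, 0, 0, 0, 0, 1, -0.36, -1.45, 0, 0, 0, 0, 1, -0.48, -1.94, 0, 0, 0, 0, 1, -0.6, -2.43, 0, 0, 0, 0, 1, -0.72, -2.91, 0, 0, 0, 0, 1, -0.84, -3.4, 0, 0, 0, 0, 1, -0.96, -3.88, 0, 0, 0, 0, 1, -1.08, -4.37, 0, 0, 0, 0, 1, -1.2, -4.85, 0, 0, 0, 0, 1, -1.32, -5.34, 0, 0, 0, 0, 1, -1.44, -5.83, 0, 0, 0, 0]
}}

```text
time_s: 12.48
ee_pos: [0.4701, -0.0352, 0.0398]
eef_rot: [3.139, -0.0, -0.239]
force: [0.3, 1.5, -4.2]
grip_width: 0.0241
```

Call:
{"op": "carry_out", "data": {
  "commands": [1, -0.1, -0.4, 0, 0, 0, 0, 1, -0.2, -0.79, 0, 0, 0, 0, 1, -0.29, -1.17, 0, 0, 0, 0, 1, -0.38, -1.52, 0, 0, 0, 0, 1, -0.46, -1.85, 0, 0, 0, 0, 1, -0.54, -2.15, 0, 0, 0, 0, 1, -0.6, -2.4, 0, 0, 0, 0, 1, -0.65, -2.6, 0, 0, 0, 0, 1, -0.68, -2.72, 0, 0, 0, 0, 1, -0.7, -2.79, 0, 0, 0, 0, 1, -0.7, -2.79, 0, 0, 0, 0]
}}

```text
time_s: 13.4
ee_pos: [0.463, -0.0632, 0.0398]
eef_rot: [3.139, -0.0, -0.239]
force: [0.5, 0.4, -4.8]
grip_width: 0.0241
```

```bash
python3 - <<'E'
from fit import *
o=ctrl.get_obs();print({k:np.round(v,4).tolist() for k,v in o.items() if k in('time_s','ee_pos','eef_rot','force','moment','grip_width')})
for n in('scene','top'):
    p,d,i=cam(n); cv2.imwrite(f'pics/{n}6.png',p); np.savez(f'{n}6.npz',d=d)
a=cv2.resize(cv2.imread('pics/scene6.png')[100:260,210:410],(500,400),interpolation=cv2.INTER_CUBIC)
b=cv2.resize(cv2.imread('pics/top6.png')[160:235,196:290],(500,400),interpolation=cv2.INTER_CUBIC)
cv2.imwrite('pics/both6.png',cv2.resize(np.hstack([a,b]),(800,320)))
E
```

```text
{'time_s': 13.4, 'ee_pos': [0.463, -0.0632, 0.0398], 'eef_rot': [3.139, -0.0003, -0.2394], 'force': [0.4835, 0.3994, -4.8002], 'moment': [-0.1456, 0.1374, -0.0311], 'grip_width': 0.0241}
```

View pics/both6.png

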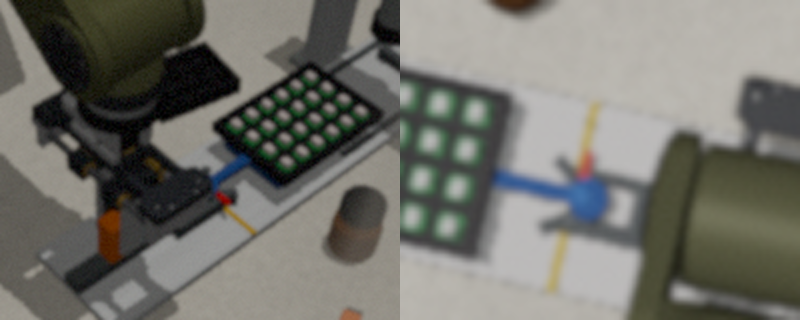

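Call:
{"op": "carry_out", "data": {
  "commands": [1, 0, 0, -0.04, 0, 0, 0, 1, 0, 0, -0.07, 0, 0, 0, 1, 0, 0, -0.07, 0, 0, 0]
}}

```text
time_s: 13.75
ee_pos: [0.4631, -0.0632, 0.0392]
eef_rot: [3.139, -0.0, -0.239]
force: [0.1, -1.1, -0.3]
grip_width: 0.0236
```

Call:
{"op": "carry_out", "data": {
  "commands": [0, 0, 0, 0, 0, 0, 0, 0, 0, 0, 0, 0, 0, 0, 0, 0, 0, 0, 0, 0, 0, 0, 0, 0, 0, 0, 0, 0, 0, 0, 0, 0, 0, 0, 0, 0, 0, 0, 0, 0, 0, 0],
  "force": 10
}}

```text
time_s: 14.25
ee_pos: [0.4632, -0.0632, 0.0392]
eef_rot: [3.139, -0.001, -0.239]
force: [-0.0, 0.0, -0.2]
grip_width: 0.047
```

Call:
{"op": "carry_out", "data": {
  "commands": [0, 0, 0, 1, 0, 0, 0, 0, 0, 0, 3, 0, 0, 0, 0, 0, 0, 6, 0, 0, 0, 0, 0, 0, 9, 0, 0, 0, 0, 0, 0, 12, 0, 0, 0, 0, 0, 0, 15, 0, 0, 0, 0, -2, -4, 18, 0, 0, 0, 0, -4, -8, 18, 0, 0, 0, 0, -6, -12, 18, 0, 0, 0, 0, -8, -16, 18, 0, 0, 0, 0, -9, -20, 18, 0, 0, 0, 0, -9, -22, 18, 0, 0, 0]
}}

```text
time_s: 15.25
ee_pos: [0.3714, -0.2849, 0.2206]
eef_rot: [3.138, -0.002, -0.24]
force: [0.3, 0.1, -0.3]
grip_width: 0.0468
```

```bash
python3 - <<'E'
from fit import *
o=ctrl.get_obs();print({k:np.round(v,4).tolist() for k,v in o.items() if k in('time_s','ee_pos','force')})
p,d,i=cam('top'); cv2.imwrite('pics/top7.png',p); np.savez('top7.npz',d=d); c=hsvm(p); g=cv2.cvtColor(p,cv2.COLOR_BGR2GRAY)
p2,_,_=cam('scene'); cv2.imwrite('pics/scene7.png',p2)
th=1.329; e=np.array([np.cos(th),np.sin(th)])
po,s=fit(np.array([.463,-.0632,th])+np.array([*.085*e,0]),HOOK,.028,i,(g<130)&~c['blue'],[222,175,310,235]); print('hook',po.round(4),s)
a=np.linspace(0,2*np.pi,60); b=box(c['blue'],[190,180,260,225]); dist=cv2.distanceTransform(b.astype(np.uint8),cv2.DIST_L2,5); y,x=np.unravel_index(dist.argmax(),dist.shape)
w=world(i,d,[[x,y]])[0]; v=w[:2]-[.495,.066]; print('head px',x,y,w.round(4),'along past line',v@e,'pin in hook x',(w[:2]-po[:2])@e)
r=pts(i,d,box(c['red'],[215,180,260,225])); print('red in hook', ((r[:,:2]-po[:2])@np.c_[e,[-e[1],e[0]]]).round(3).tolist())
A=cv2.resize(p2[100:260,210:410],(500,400),interpolation=cv2.INTER_CUBIC); B=cv2.resize(p[155:245,196:308],(500,400),interpolation=cv2.INTER_CUBIC)
cv2.imwrite('pics/both7.png',cv2.resize(np.hstack([A,B]),(800,320)))
for t,old in(('jar',0),('spare_tray',0),('driver',0)):
    for r in nets.silhouettes('top',t)[:1]: print(t,list(map(int,r['extent'])))
E
```

```text
{'time_s': 15.25, 'ee_pos': [0.3714, -0.2849, 0.2206], 'force': [0.3077, 0.1169, -0.3195]}
hook [0.4829 0.0206 1.3225] 0.634965034965035
head px 240 206 [0.4928 0.0514 0.0431] along past line -0.01474146039912366 pin in hook x 0.032212715866253044Traceback (most recent call last):
  File "<stdin>", line 9, in <module>
  File "m.py", line 3, in pts
    m=m&(d>0); ys,xs=np.nonzero(m); return world(i,d,np.c_[xs,ys])
                                           ~~~~~^^^^^^^^^^^^^^^^^^
  File "h.py", line 8, in world
    u=cv2.undistortPoints(px[:,None],K,np.array(i['D']))[:,0]
      ~~~~~~~~~~~~~~~~~~~^^^^^^^^^^^^^^^^^^^^^^^^^^^^^^^
cv2.error: OpenCV(4.12.0) /io/opencv/modules/calib3d/src/undistort.dispatch.cpp:347: error: (-215:Assertion failed) CV_IS_MAT(_src) && CV_IS_MAT(_dst) && (_src->rows == 1 || _src->cols == 1) && (_dst->rows == 1 || _dst->cols == 1) && _src->cols + _src->rows - 1 == _dst->rows + _dst->cols - 1 && (CV_MAT_TYPE(_src->type) == CV_32FC2 || CV_MAT_TYPE(_src->type) == CV_64FC2) && (CV_MAT_TYPE(_dst->type) == CV_32FC2 || CV_MAT_TYPE(_dst->type) == CV_64FC2) in function 'cvUndistortPointsInternal'
```

```bash
python3 - <<'E'
from fit import *
p=cv2.imread('pics/top7.png');p2=cv2.imread('pics/scene7.png')
A=cv2.resize(p2[100:260,210:410],(500,400),interpolation=cv2.INTER_CUBIC); B=cv2.resize(p[155:245,196:308],(500,400),interpolation=cv2.INTER_CUBIC)
cv2.imwrite('pics/both7.png',cv2.resize(np.hstack([A,B]),(800,320)))
for t in('jar','spare_tray','driver'):
    for r in nets.silhouettes('top',t)[:1]: print(t,list(map(int,r['extent'])))
E
```

```text
jar [212, 142, 232, 160]
spare_tray [163, 234, 212, 271]
driver [330, 141, 387, 154]
```

View pics/both7.png

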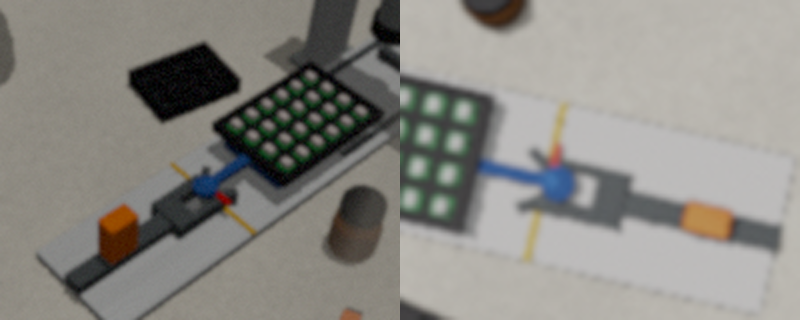

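```bash
python3 -c "
from station import ticket; print(ticket.hand_in())"
```

```text
the job is handed in; nothing more can be done
None
```

The job is done and handed in at about 15 s on the robot's clock. I took the middle-sized hook (about 209 mm long) and laid it on the bed. I pushed it on until the shuttle reached its rear stop, where the force rose to about 13.5 N. The latch then let the pin through, and the force fell to almost nothing. I drew the shuttle out, which showed about 2 N of drag, lowered the hook flat, let go and moved the arm away.

**Last checks, from the final pictures:**
- **Pin:** it is about 13 to 15 mm past the yellow line. It sits at about x = 32 mm in the hook, close to the 34 mm where it bears on the shut latch.
- **Hook:** it lies flat on the bed, latched on the pin.
- **Bystanders:** the jar, spare tray and screwdriver are within 2 pixels of where they started.
- **Robot:** it touches nothing.

**What failed or was weak:**
- **Snap not seen:** the arm hid the latch as it shut. I judged it from the force drop, the position of the red tab just after, and the shuttle following the pull.
- **Latch angle not measured:** the colour search found no red in the last top picture, so I checked by eye that the tab is in the shut position.
- **Weak final fit:** the last hook fit overlapped the picture by only 0.63, so the 32 mm figure is good to a few millimetres.
- **Sideways drift:** the hook moved 2 to 3 mm sideways while the latch was giving way, and I corrected that before pulling.

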